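# Release the burger carton down the pass slide

## Task

The sloping two-lane slide holds two brown cartons, each behind its own gate. With your fingertips press down the lever pad at the side of the lane that holds the wide, square burger carton, so that its gate lifts and the carton slides down to the lip, then let go so that the gate closes behind it. Leave the slim carton and its lever alone, touch no carton or gate yourself, and do not disturb the bottle, the shaker and the dip pot.

Things in the scene. Friction and masses are not known exactly. Their poses are not given: they have to be found in the camera images.
- dispenser: two-lane aluminium carton slide on a dark steel base plate (260 x 310 mm), fixed to the counter at a different place and yaw each time. Origin on the counter below the line of the two gates; x points up the slide (away from the robot at yaw 0), y to the left lane, z up. Lever posts at y = +-135 mm reach 142 mm above the counter.
- chute: the slide itself, 250 mm long, falling 22 degrees (0.384 rad) towards the dispenser's -x, with a 22 mm lip at its low end. Two lanes 94 mm wide, centred at y = +49 mm (left) and -49 mm (right), walls 30 mm high. Origin on its floor midway along, at the gates, 58 mm above the counter; x points up the slope
- left_lever (a joint): angle of the left rocking lever (rad), a beam pivoting on the dispenser's x direction at y = +135 mm, 130 mm above the counter. 0 = pad up, left gate down (closed, a stop); grows as the pad is pressed, to a stop at 0.60. The gate clears the cartons above about 0.40 (pad centre 35 mm down). A spring shuts it when let go: 2.5 N at the pad at first, 5 N at the stop.
- left_pad: flat black press pad, 50 x 50 mm, 6 mm thick, on the outer end of the left lever, 90 mm outboard of its pivot. Origin at the centre of its top face, 141 mm above the counter at rest (dispenser x = 0, y = +225 mm); only the counter is beneath. It swings down and tilts outwards with the lever.
- left_gate: flat aluminium gate plate, 40 mm wide, 50 mm high, 6 mm thick, hanging from the inner end of the left lever across the left lane, 85 mm inboard of the pivot. Origin at the centre of its lower edge, 82 mm above the counter when closed. The lever alone should lift it.
- right_lever (a joint): angle of the right rocking lever (rad), a beam pivoting on the dispenser's x direction at y = -135 mm, 130 mm above the counter. 0 = pad up, right gate down (closed, a stop); grows as the pad is pressed, to a stop at 0.60. The gate clears the cartons above about 0.40 (pad centre 35 mm down). A spring shuts it when let go: 2.5 N at the pad at first, 5 N at the stop.
- right_pad: flat black press pad, 50 x 50 mm, 6 mm thick, on the outer end of the right lever, 90 mm outboard of its pivot. Origin at the centre of its top face, 141 mm above the counter at rest (dispenser x = 0, y = -225 mm); only the counter is beneath. It swings down and tilts outwards with the lever.
- right_gate: flat aluminium gate plate, 40 mm wide, 50 mm high, 6 mm thick, hanging from the inner end of the right lever across the right lane, 85 mm inboard of the pivot. Origin at the centre of its lower edge, 82 mm above the counter when closed. The lever alone should lift it.
- burger_carton: wide brown clamshell carton, 80 x 80 mm, 46 mm high, about 160 g, in either lane, resting on the slide uphill of the gate (dispenser x about +60 mm). Home against the lip its origin is at dispenser x about -70 mm. Its origin is the centre of its underside; its x axis points up the slide, its z axis out of the slide floor.
- slim_carton: slim brown carton, 80 mm long, 44 mm wide, 40 mm high, about 100 g, behind the gate of the other lane. Its origin is the centre of its underside; its x axis points up the slide, its z axis out of the slide floor.
- sauce_bottle: white squeeze bottle, 56 mm in diameter, 130 mm high, standing loose near a pad; origin at the centre of its foot
- shaker: steel shaker, 64 mm in diameter, 102 mm high, standing loose; origin at the centre of its foot
- dip_pot: lidded dip pot, 68 mm in diameter, 34 mm high, standing loose; origin at the centre of its foot
Things that resemble listed ones, but are neither listed nor needed, are in the scene too. What is shaped like the burger_carton but purple or turquoise is not meant.

How it is judged:
By the outcome, as a careful person would: the job done as asked, in the order asked, and still so for the second after the job is handed in, with the robot touching nothing.
It also fails if it takes over 40 s, if anything falls off the work surface, if the arm or the gripper's body presses on something with over 40 N, if the wrist force passes 120 N, or if a joint passes its speed limit or range.

## Robot

A 6-joint arm with a two-finger parallel gripper is mounted at the origin on the work surface. World frame = base frame: x ahead of the robot, y to its left, z up, the work surface at z = 0. Lengths are in m, angles in rad, forces in N, time in s.
With the tool pointing down it reaches from about 0.35 to 0.775 m from the base axis. Payload 5.5 kg.
Tool frame: the origin (TCP) lies between the finger pads; the fingertips stand 11 mm ahead of it and the grasp point (between the pads) lies 8 mm behind it (tips_ahead is the distance from the TCP to the fingertips, in m); z points along the fingers, y is the line along which they close (so a half turn about z gives the same grasp; the last joint's range is limited). The gripper opens to 85 mm and grips with 20 to 120 N. Pads are 22 mm wide; open, the fingers measure 114 mm over their backs; the gripper's body (76 mm by 85 mm) begins 54 mm behind the grasp point. The pads swing forward as they close: fully open they stand 13 mm farther back than shut.
Start: joints at [0.974, 0.313, 0.046, 1.304, 0, 1.431], TCP at [0.254, 0.516, 0.242] pointing down, gripper open.
Joint ranges: [-2.76, 2.76], [-0.86, 1.69], [-1.03, 1.26], [-2.2, 2.34], [-1.47, 1.5], [-3.14, 3.14]. Speed limits (rad/s): [2.57, 2.57, 3.14, 3.14, 3.14, 3.14].

## Interface

Orientations are given as a unit quaternion [w, x, y, z].
In Python, from workcell import * gives the robot as it stands. The module is installed in compiled form; this text tells all that it offers.
- The arm moves only by the tool jog_arm, never from a script. Its argument "moves" is a list of rows, each an object with "fingers": the closure, from 0 (fully open) to 1 (shut); "slide": the shift along the tool's x, y, z in mm, a list of three; "angular": the turn, a rotation vector about the tool's x, y, z in degrees, a list of three. A call has 1 to 10 rows; each row is the pose to reach, as a shift and turn from the pose commanded when the call began, along the tool's axes at that moment; what a row does not reach only later rows make up. A row lasts 1/12 s, in which the tool goes at most 41.7 mm and 7.16 degrees, less where a joint would pass 70% of its speed; a pose out of reach is approached as far as the arm can. A call with a gripper value outside its range is refused whole. The fingers move at their own pace and stop on an object; "squeeze" is the grip in N (left out, the last holds). Time passes only in rows, so rows that repeat a pose let the fingers close. It gives the time, the measured TCP pose, the force, the opening and the grip force at its end, in the units of the state.
- get_state(): the state, without advancing time (a new reading comes with each control period).
- read_camera(name): name is "scene" or "top" or "wrist"; returns a dict with "color" (400x640x3 uint8, red, green, blue), "fovy" (degrees; the focal length in pixels is half the picture's height over the tangent of half this angle, whatever the lens; pixels are square), "cx", "cy" (the principal point, pixels), "world_from_camera" (4x4, takes a point from camera to world coordinates); the wrist camera has in their place "tool_from_camera" (4x4, takes a point from camera to tool coordinates, whose origin is the TCP and whose axes are the flange's). Camera axes: x right, y down, z forward; pixel columns grow to the right and rows downward; lengths in m; the calibration is good to about 2 mm. A picture is of the moment at which its call begins: read the wrist's pose just before it. There is no depth.
- hand_in(): hands the job in; it is judged then, once.
Trained networks look in a picture, given as the dict that the camera call returned (one of the last four; its "shot" number tells which), for a name from the list of things; names that differ only in an ending like _2 or _b are one class to them, and where a whole thing is asked for, a point or a joint stands for the part that bears it (a point fixed in the world has none). Each returns a list of dicts, best first, with "p" (0 to 1); they miss things now and then, are a little off and sometimes report something else, mostly with a low value. They report only what shows in the picture. A call takes as long as a camera call. They do not tell look-alikes from the thing itself.
- look_for(target, picture): "point" ([column, row] in pixels, amid what is visible of it).
- tip_of(target, picture): "point" ([column, row] in pixels: a listed point, or the origin of a listed thing).
The state is a dict: "clock": time; "joint_pos": joint angles; "qvel": joint speeds; "tau": joint torques, N m; "tcp_pos": TCP position; "orientation": TCP orientation; "wrist_force": force on the tool from outside, world axes, zero at the start; "ft_torque": the same for the moment, N m; "finger_gap": finger opening in m; "grip_force": force on a finger pad.
Only numpy, scipy, OpenCV 4.12 (cv2) and the standard library are available. Lean on these libraries where they do the work, as an engineer would, in place of code of your own. Each camera call takes 0.05 s, during which the arm holds its last target. There are 200 camera calls.

## Working session

There is one attempt and no reset: what is moved stays moved. The work goes in short steps, Python scripts to look and compute and a tool call to move; the robot and the scene stay as the last step left them, time stands still between calls to the robot, and variables do not carry over. Pictures are saved under pics/ and viewed, at most 10 in all, crops included, and the job is handed in when it is done.

Besides the shell and the picture viewer there is one more tool, called as name([rows], argument=value, ...), one row to a line, values as JSON. jog_arm: Moves the arm, as the interface text tells. Its arguments: {"type":"object","properties":{"moves":{"type":"array","items":{"type":"object","properties":{"fingers":{"type":"number"},"slide":{"type":"array","items":{"type":"number"}},"angular":{"type":"array","items":{"type":"number"}}}}},"squeeze":{"type":"number"}},"required":["moves"]}

```bash
mkdir -p pics; cat > h.py <<'E'
from workcell import *
import numpy as np, cv2
from scipy.spatial.transform import Rotation as R
def ray(p,pt):
    f=200/np.tan(np.radians(p["fovy"])/2)
    T=np.array(p["world_from_camera"])
    d=T[:3,:3]@np.array([(pt[0]-p["cx"])/f,(pt[1]-p["cy"])/f,1]); return T[:3,3],d/np.linalg.norm(d)
def atz(p,pt,z):
    o,d=ray(p,pt); return o+d*(z-o[2])/d[2]
def tri(*rs):
    A=sum(np.eye(3)-np.outer(d,d) for o,d in rs); b=sum((np.eye(3)-np.outer(d,d))@o for o,d in rs)
    x=np.linalg.solve(A,b); return x,[np.linalg.norm((np.eye(3)-np.outer(d,d))@(x-o)) for o,d in rs]
E
python3 - <<'E'
from h import *
np.set_printoptions(precision=3,suppress=True)
s=read_camera("scene");t=read_camera("top")
cv2.imwrite("pics/s.png",s["color"][:,:,::-1]);cv2.imwrite("pics/t.png",t["color"][:,:,::-1])
for n in ["left_pad","right_pad","burger_carton","slim_carton","left_gate","right_gate","sauce_bottle","shaker","dip_pot","dispenser"]:
    L=[tip_of(n,q)[:3] for q in (s,t)]
    print(n,[[(np.round(a["point"]),round(a["p"],2)) for a in l] for l in L])
    if L[0] and L[1]: print("   ",*tri(ray(s,L[0][0]["point"]),ray(t,L[1][0]["point"])))
E
```

```text
left_pad [[(array([390., 287.]), 0.67)], [(array([197., 165.]), 0.58)]]
    [0.57  0.309 0.153] [np.float64(0.0016963276140964196), np.float64(0.0016963276140963689)]
right_pad [[(array([270., 136.]), 0.77)], [(array([405., 182.]), 0.89)]]
    [ 0.553 -0.143  0.143] [np.float64(0.005919982086408638), np.float64(0.00591998208640873)]
burger_carton [[(array([422., 219.]), 0.89), (array([438., 305.]), 0.87), (array([286., 213.]), 0.65)], [(array([197., 233.]), 0.78), (array([326., 159.]), 0.73), (array([270., 283.]), 0.6)]]
    [0.439 0.265 0.201] [np.float64(0.022113179495211868), np.float64(0.022113179495211917)]
slim_carton [[(array([311., 251.]), 0.92), (array([270., 140.]), 0.32)], [(array([279., 156.]), 0.69), (array([324., 158.]), 0.29)]]
    [0.618 0.139 0.08 ] [np.float64(0.0028185410007354693), np.float64(0.002818541000735604)]
left_gate [[(array([332., 241.]), 0.54)], [(array([278., 176.]), 0.37)]]
    [0.568 0.139 0.079] [np.float64(0.0019790038837342117), np.float64(0.00197900388373425)]
right_gate [[(array([308., 205.]), 0.37)], [(array([322., 182.]), 0.52)]]
    [0.56  0.034 0.081] [np.float64(0.004409461559027746), np.float64(0.00440946155902789)]
sauce_bottle [[(array([322., 360.]), 0.64)], [(array([216., 136.]), 0.82)]]
    [ 0.693  0.309 -0.007] [np.float64(0.0077889584022543205), np.float64(0.007788958402254261)]
shaker [[(array([317., 167.]), 0.73)], [(array([392., 240.]), 0.63)]]
    [ 0.433 -0.143 -0.02 ] [np.float64(0.0009053368400267558), np.float64(0.0009053368400266726)]
dip_pot [[(array([225., 185.]), 0.8)], [(array([415., 149.]), 0.57)]]
    [ 0.671 -0.202 -0.011] [np.float64(0.002694927530023928), np.float64(0.0026949275300238644)]
dispenser [[(array([322., 238.]), 0.63)], [(array([302., 185.]), 0.57)]]
    [0.561 0.087 0.02 ] [np.float64(0.0017225722615512725), np.float64(0.0017225722615510789)]
```

View pics/s.png

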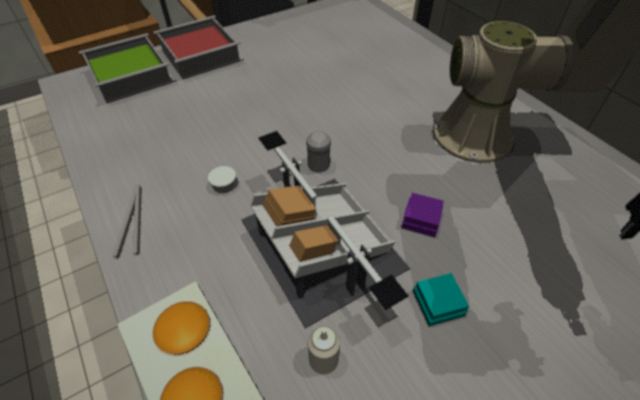

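View pics/t.png

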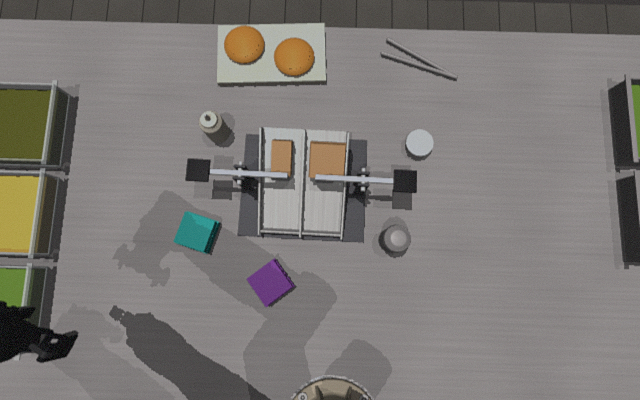

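The scene view shows the burger carton at (290,205) in the right lane and the slim carton at (313,242) in the left lane. In the top view they are at (326,160) and (281,158). Look-alikes for the burger carton in the top view: purple box (270,283), turquoise box (197,232), slim carton (281,158). I choose the square brown one at (326,160), so I press the right pad at (405,182). Next I check this in one close crop.

```bash
python3 - <<'E'
from h import *
np.set_printoptions(precision=3,suppress=True)
t=read_camera("top");s=read_camera("scene")
c=t["color"][110:260,170:430,::-1]
cv2.imwrite("pics/c.png",cv2.resize(c,None,fx=3,fy=3,interpolation=cv2.INTER_CUBIC))
for q in (t,s):
  for n in ("right_pad","left_pad"):
    for f in (tip_of,look_for):
      for a in f(n,q)[:1]: print(n,f.__name__,np.round(a["point"],1),atz(q,a["point"],.141))
st=get_state();print(st["tcp_pos"],st["orientation"],st["wrist_force"],st["clock"])
M=R.from_quat(np.roll(st["orientation"],-1)).as_matrix();print(M)
print("mm",M.T@(np.array([.553,-.143,.242])-st["tcp_pos"])*1000)
E
```

```text
right_pad call [405.  182.4] [ 0.548 -0.14   0.141]
right_pad call [404.9 183. ] [ 0.547 -0.14   0.141]
left_pad call [199.9 168.9] [0.565 0.304 0.141]
left_pad call [197.5 171.3] [0.56  0.309 0.141]
right_pad call [271.1 138.2] [ 0.557 -0.142  0.141]
left_pad call [388.5 290.3] [0.569 0.31  0.141]
left_pad call [387.1 287.8] [0.568 0.305 0.141]
[0.254 0.516 0.242] [-0.     0.226  0.974  0.   ] [ 0.202 -0.186  0.264] 1.6
[[-0.897  0.441 -0.   ]
 [ 0.441  0.897  0.   ]
 [ 0.     0.    -1.   ]]
mm [-559.376 -459.412    0.281]
```

View pics/c.png

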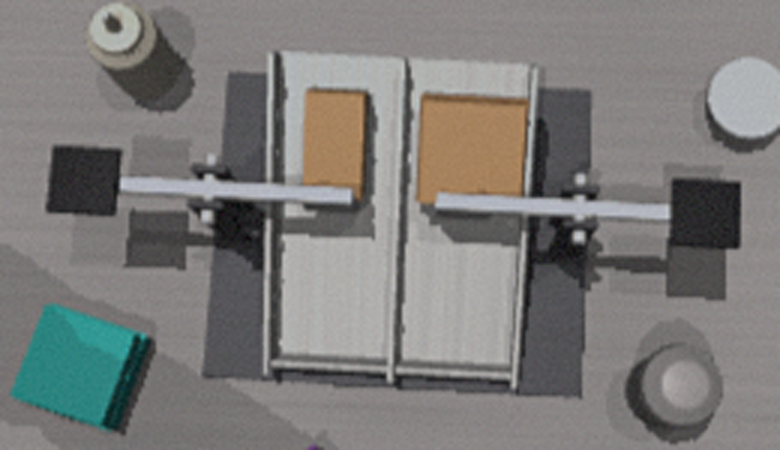

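The crop confirms it. The square brown burger carton at (470,150) is behind the right gate, and its pad is at (706,213), which is top px (405,181), world about (0.551, -0.141). The slim carton is on the left. I'm going above the right pad with the fingers shut.

jog_arm([
  {"fingers":1,"slide":[-558,-462,0]},
  {"fingers":1,"slide":[-558,-462,0]},
  {"fingers":1,"slide":[-558,-462,0]},
  {"fingers":1,"slide":[-558,-462,0]},
  {"fingers":1,"slide":[-558,-462,0]},
  {"fingers":1,"slide":[-558,-462,0]},
  {"fingers":1,"slide":[-558,-462,0]},
  {"fingers":1,"slide":[-558,-462,0]},
  {"fingers":1,"slide":[-558,-462,0]},
  {"fingers":1,"slide":[-558,-462,0]},
])

```text
schema error: expected keys fingers, slide, angular
```

jog_arm([
  {"fingers":1,"slide":[-558,-462,0],"angular":[0,0,0]},
  {"fingers":1,"slide":[-558,-462,0],"angular":[0,0,0]},
  {"fingers":1,"slide":[-558,-462,0],"angular":[0,0,0]},
  {"fingers":1,"slide":[-558,-462,0],"angular":[0,0,0]},
  {"fingers":1,"slide":[-558,-462,0],"angular":[0,0,0]},
  {"fingers":1,"slide":[-558,-462,0],"angular":[0,0,0]},
  {"fingers":1,"slide":[-558,-462,0],"angular":[0,0,0]},
  {"fingers":1,"slide":[-558,-462,0],"angular":[0,0,0]},
  {"fingers":1,"slide":[-558,-462,0],"angular":[0,0,0]},
  {"fingers":1,"slide":[-558,-462,0],"angular":[0,0,0]},
])

```text
clock: 2.43
tcp_pos: [0.4249, 0.1341, 0.2427]
orientation: [0.0, 0.226, 0.974, 0.0]
wrist_force: [2.1, 0.8, -0.0]
finger_gap: -0.0
grip_force: 0.0
```

jog_arm([
  {"fingers":1,"slide":[-236,-195,0],"angular":[0,0,0]},
  {"fingers":1,"slide":[-236,-195,0],"angular":[0,0,0]},
  {"fingers":1,"slide":[-236,-195,0],"angular":[0,0,0]},
  {"fingers":1,"slide":[-236,-195,0],"angular":[0,0,0]},
  {"fingers":1,"slide":[-236,-195,0],"angular":[0,0,0]},
  {"fingers":1,"slide":[-236,-195,0],"angular":[0,0,0]},
  {"fingers":1,"slide":[-236,-195,0],"angular":[0,0,0]},
  {"fingers":1,"slide":[-236,-195,0],"angular":[0,0,0]},
  {"fingers":1,"slide":[-236,-195,0],"angular":[0,0,0]},
])

```text
clock: 3.18
tcp_pos: [0.5515, -0.1468, 0.2415]
orientation: [0.0, 0.229, 0.974, -0.0]
wrist_force: [-0.1, -0.5, -0.9]
finger_gap: 0.0001
grip_force: 0.0
```

```bash
python3 - <<'E'
from h import *
np.set_printoptions(precision=3,suppress=True)
st=get_state();w=read_camera("wrist")
M=np.eye(4);M[:3,:3]=R.from_quat(np.roll(st["orientation"],-1)).as_matrix();M[:3,3]=st["tcp_pos"]
w["world_from_camera"]=M@np.array(w["tool_from_camera"])
cv2.imwrite("pics/w.png",w["color"][:,:,::-1])
print(st["tcp_pos"],st["wrist_force"],st["clock"])
for n in ("right_pad","shaker","burger_carton"):
  for a in tip_of(n,w)[:2]: print(n,np.round(a["point"]),a["p"],atz(w,a["point"],.141 if n=="right_pad" else 0.08))
E
```

```text
[ 0.551 -0.147  0.241] [-0.149 -0.47  -0.906] 3.1833
right_pad [336. 203.] 0.9 [ 0.552 -0.138  0.141]
shaker [291.  75.] 0.84 [ 0.445 -0.128  0.08 ]
burger_carton [525. 165.] 0.66 [0.615 0.035 0.08 ]
```

View pics/w.png

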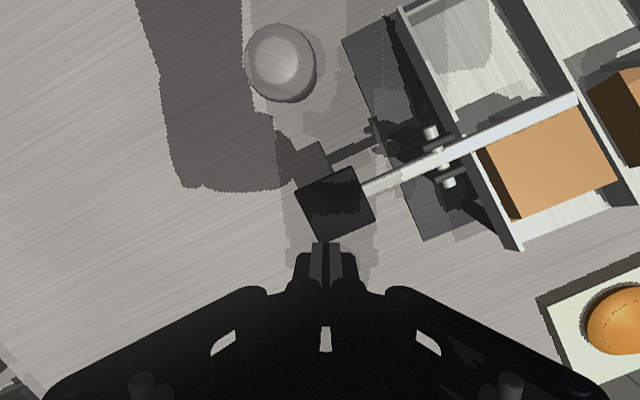

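The wrist view shows the pad at (336,203), world (0.552, -0.138), just ahead of the shut tips. The shaker at (281,62) is clear of the tool. I'm pressing down 4 mm outboard of the pad centre.

jog_arm([
  {"fingers":1,"slide":[2,4,40],"angular":[0,0,0]},
  {"fingers":1,"slide":[2,4,70],"angular":[0,0,0]},
  {"fingers":1,"slide":[2,4,85],"angular":[0,0,0]},
  {"fingers":1,"slide":[2,4,95],"angular":[0,0,0]},
  {"fingers":1,"slide":[2,4,105],"angular":[0,0,0]},
  {"fingers":1,"slide":[2,4,115],"angular":[0,0,0]},
  {"fingers":1,"slide":[2,4,125],"angular":[0,0,0]},
  {"fingers":1,"slide":[2,4,132],"angular":[0,0,0]},
  {"fingers":1,"slide":[2,4,132],"angular":[0,0,0]},
  {"fingers":1,"slide":[2,4,132],"angular":[0,0,0]},
])

```text
clock: 4.22
tcp_pos: [0.5514, -0.1389, 0.1112]
orientation: [0.001, 0.226, 0.974, -0.0]
wrist_force: [0.0, 0.2, 5.8]
finger_gap: -0.0001
grip_force: 2.3
```

jog_arm([
  {"fingers":1,"slide":[0,0,0],"angular":[0,0,0]},
  {"fingers":1,"slide":[0,0,0],"angular":[0,0,0]},
  {"fingers":1,"slide":[0,0,0],"angular":[0,0,0]},
  {"fingers":1,"slide":[0,0,0],"angular":[0,0,0]},
  {"fingers":1,"slide":[0,0,0],"angular":[0,0,0]},
  {"fingers":1,"slide":[0,0,0],"angular":[0,0,0]},
])

```text
clock: 4.72
tcp_pos: [0.5514, -0.1391, 0.1118]
orientation: [0.001, 0.226, 0.974, -0.0]
wrist_force: [0.2, 0.3, 5.4]
finger_gap: 0.0001
grip_force: 2.2
```

```bash
python3 - <<'E'
from h import *
s=read_camera("scene");t=read_camera("top")
a=cv2.resize(s["color"][110:310,190:440,::-1],(500,400));b=cv2.resize(t["color"][110:270,230:430,::-1],(300,240))
o=np.zeros((400,800,3),np.uint8);o[:,:500]=a;o[:240,500:]=b
cv2.imwrite("pics/p.png",o)
E
```

```text
(no output)
```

View pics/p.png

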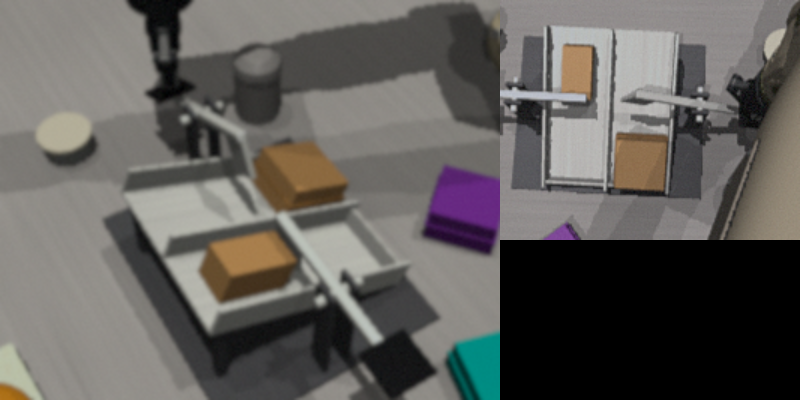

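The burger carton has slid to the lip: in the top inset at (640,162), its edge touches the lip. The gate is up and the slim carton is unmoved. I'm letting go straight up.

jog_arm([
  {"fingers":1,"slide":[0,0,-8],"angular":[0,0,0]},
  {"fingers":1,"slide":[0,0,-16],"angular":[0,0,0]},
  {"fingers":1,"slide":[0,0,-24],"angular":[0,0,0]},
  {"fingers":1,"slide":[0,0,-32],"angular":[0,0,0]},
  {"fingers":1,"slide":[0,0,-40],"angular":[0,0,0]},
  {"fingers":1,"slide":[0,0,-48],"angular":[0,0,0]},
  {"fingers":1,"slide":[0,0,-70],"angular":[0,0,0]},
  {"fingers":1,"slide":[0,0,-100],"angular":[0,0,0]},
  {"fingers":1,"slide":[0,0,-130],"angular":[0,0,0]},
  {"fingers":1,"slide":[0,0,-130],"angular":[0,0,0]},
])

```text
clock: 5.65
tcp_pos: [0.5521, -0.1386, 0.2462]
orientation: [0.004, 0.226, 0.974, 0.0]
wrist_force: [0.9, -0.3, 0.2]
finger_gap: -0.0
grip_force: 0.0
```

```bash
python3 - <<'E'
from h import *
np.set_printoptions(precision=3,suppress=True)
s=read_camera("scene");t=read_camera("top")
a=cv2.resize(s["color"][110:310,190:440,::-1],(500,400));b=cv2.resize(t["color"][110:270,230:430,::-1],(300,240))
o=np.zeros((400,800,3),np.uint8);o[:,:500]=a;o[:240,500:]=b
cv2.imwrite("pics/q.png",o)
for n in ("burger_carton","right_gate"): 
  for q,h in ((s,.03),(t,.03)): print(n,[(np.round(a["point"]),atz(q,a["point"],h if n[0]=="b" else .082)) for a in tip_of(n,q)[:3]])
print(get_state()["tcp_pos"],get_state()["wrist_force"])
E
```

```text
burger_carton [(array([419., 221.]), array([0.353, 0.169, 0.03 ])), (array([338., 206.]), array([0.484, 0.034, 0.03 ])), (array([440., 306.]), array([0.457, 0.351, 0.03 ]))]
burger_carton [(array([194., 231.]), array([0.438, 0.34 , 0.03 ])), (array([268., 282.]), array([0.324, 0.158, 0.03 ])), (array([322., 216.]), array([0.482, 0.036, 0.03 ]))]
right_gate [(array([309., 205.]), array([0.562, 0.032, 0.082]))]
right_gate [(array([324., 184.]), array([0.551, 0.034, 0.082]))]
[ 0.549 -0.138  0.239] [ 0.563 -0.195 -0.077]
```

View pics/q.png

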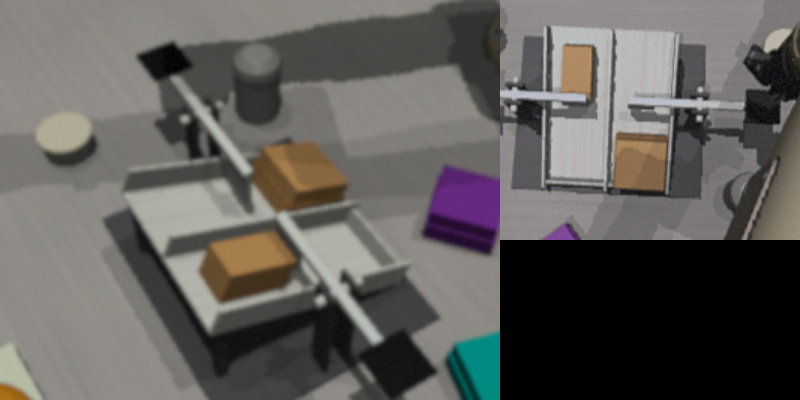

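The gate is closed again, with the right lever level and its pad up at (163,60). The burger carton is home at dispenser x of about -72 mm, and the shaker and dip pot are unmoved.

```bash
python3 -c "
from workcell import *
print(hand_in())"
```

```text
the job is handed in; nothing more can be done
None
```

I pressed the right lever pad, the burger carton slid down to the lip, and the gate closed behind it when I let go; the job is handed in, with nothing else seen to move, though the sauce bottle, well clear of the press, was outside the final pictures.

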